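Shut the propped hood of a benchtop incubator

TASK

The samples are in the small incubator, so shut its propped hood: break the locked stay at its knuckle while the hood is still up, lower the hood gently without ever letting it drop, then press its front edge home until the catch snaps and it is fully shut. Leave the other things on the bench standing where they are.

Things in the scene. Friction and masses are not known exactly. Their poses are not given: they have to be found in the camera images.
- incubator: White benchtop incubator, fixed, 170 deep x 220 wide x 115 high mm, chamber open on top with vials inside. Origin: centre of its underside; x to its back, y to its left (seen from its front panel with dial and display), z up. On its right wall the folding stay, at its back rim the hood's hinge.
- hood (a joint): Angle of the hood (white frame with clear window, 175 x 220 x 25 mm, 0.55 to 0.9 kg, hinged at the back rim) in rad: 0 fully shut, 1.20 at the start, propped by the stay. With the stay broken its stiff hinge holds it above 1.05; somewhere between 1.0 and 0.6 it drops by its weight unless held. At 0.066 it meets a sprung catch behind the front wall: 8 to 18 N down on its front edge snaps it in.
- hood_hinge (a point): Middle of the hood's hinge axis, which runs along the incubator's y; fixed, in its frame at (0.088, 0, 0.117) m. Shut, the hood's flat top (25 mm above this axis, 142 mm above the bench) ends 175 mm in front of the axis; its opaque front strip is 34 mm deep.
- hood_handle (a point): Middle of the bow handle on the hood's front edge: round dark bar, 12 mm thick, 94 mm clear between its two legs, along the incubator's y, its axis 42 mm out from the edge. It goes round the hinge axis at radius 217.3 mm; with the hood shut it is 217 mm in front of the hinge axis and 12 mm above it, 129 mm above the bench.
- stay_knuckle (a point): Middle of the stay's knuckle: round dark steel boss, 18 mm in diameter and 14 mm long along the incubator's y, where the two 79 mm steel links meet, outside the right wall; at the start at (0.007, -0.126, 0.148) m in the incubator's frame. Pushed to the back and down, square to the links (incubator x 0.73, z -0.68), it breaks; 9 mm of travel brings it to dead centre.
- stay (a joint): Bend of the stay's knuckle in rad: 0 locked (the links lean past dead centre towards the front and cannot fold under load), 0.22 straight (dead centre), above 0.4 clearly broken, 2.58 folded with the hood shut. About 5 to 12 N on the knuckle takes it past dead centre, where it gives way suddenly.
- wash_bottle: Bystander: white squeeze bottle with red cap, 68 mm across, 150 high, loose, to the right of the incubator. Origin: centre of its underside, z up.
- jug: Bystander: small glass jug with handle, 62 x 96 x 66 mm high, loose, to the left front. Origin: centre of its underside, z up.
- blue_cap_bottle: Bystander: white bottle with blue cap, 64 mm across, 150 high, loose, to the left of the incubator. Origin: centre of its underside, z up.

How it is judged:
By the outcome, as a careful person would: the job done as asked, in the order asked, and still so for the second after the job is handed in, with the robot touching nothing.
It also fails if it takes over 67 s, if anything falls off the work surface, if the arm or the gripper's body presses on something with over 40 N, if the wrist force passes 120 N, or if a joint passes its speed limit or range.

ROBOT

A 6-joint arm with a two-finger parallel gripper is mounted at the origin on a cart in front of the work surface, level with it; the furniture and walls round the work are solid. World frame = base frame: x ahead of the robot, y to its left, z up, the work surface at z = 0. Lengths are in m, angles in degrees, forces in N, time in s.
With the tool pointing down it reaches from about 0.4 to 0.825 m from the base axis. Payload 7 kg.
Tool frame: the origin (TCP) lies on the centre line of the jaws, within the pads' length; the fingertips stand r.tip_reach ahead of it and the grasp point (between the pads) is the TCP (r.tip_reach is the distance from the TCP to the fingertips, in m); z points along the fingers, y is the line along which they close (so a half turn about z gives the same grasp; the last joint's range is limited). The gripper opens to 88 mm and grips with 3 to 60 N. Pads are 19 mm wide; open, the fingers measure 130 mm over their backs; the gripper's body (78 mm by 193 mm) begins 47 mm behind the grasp point.
Start: joints at [-47.034, 20.546, 0.682, 0, -70.136, -16.507], TCP at [0.301, -0.604, 0.246] pointing down, gripper open.
Joint ranges: [-176.03, 176.03], [-82.01, 121.73], [-58.28, 71.71], [-173.87, 95.51], [-174.79, -0.11], [-173.66, 173.66]. Speed limits (degrees/s): [136.94, 136.94, 172.46, 180, 180, 180].

INTERFACE

Orientations are given as [roll, pitch, yaw] about the fixed x, y, z axes, in that order (R = Rz(yaw) Ry(pitch) Rx(roll)).
In Python, from plant import sensors, cams, r gives the robot as it stands.
- The arm moves only by the tool drive_tool, never from a script. Its argument "rows" is a list of rows, each an object of numbers: "fingers": the gripper's target within -1 to 1 (fully open at 1, half-way at 0, shut at -1); "x", "y", "z": the shift along the tool's x, y, z in m; "spin": the turn about the tool's z in rad. A call has 1 to 10 rows; each row is the pose to reach, as a shift and turn from the pose commanded when the call began, along the tool's axes at that moment; what a row does not reach only later rows make up. A row lasts 1/8 s, in which the tool goes at most 62.5 mm and 10.7 degrees, less where a joint would pass 70% of its speed; a pose out of reach is approached as far as the arm can. A call with a gripper value outside its range is refused whole. The fingers move at their own pace and stop on an object; "newtons" is the grip in N (left out, the last holds). Time passes only in rows, so rows that repeat a pose let the fingers close. It gives the time, the measured TCP pose, the force, the opening and the grip force at its end, in the units of the state.
- sensors.get_state(): the state, without advancing time (a new reading comes with each control period).
- cams.capture(name): name is "side" or "top" or "wrist"; returns a dict with "pixels" (400x640x3 uint8, red, green, blue), "intrinsics" (3x3 intrinsics, pixels), "eye" and "orientation" of the camera in the world; the wrist camera has in their place "T_tool_cam" (4x4, takes a point from camera to tool coordinates, whose origin is the TCP and whose axes are the flange's). Camera axes: x right, y up, looking along -z (the intrinsics and any distortion apply to the point x, -y, -z); pixel columns grow to the right and rows downward; lengths in m; the calibration is good to about 2 mm. A picture is of the moment at which its call begins: read the wrist's pose just before it. There is no depth.
- r.close_job(): hands the job in; it is judged then, once.
The state is a dict: "time_s": time; "joints": joint angles; "qd": joint speeds; "joint_torque": joint torques, N m; "tcp_pos": TCP position; "eef_rot": TCP orientation; "contact_force": force on the tool from outside, world axes, zero at the start; "moment": the same for the moment, N m; "gripper_width": finger opening in m; "gripper_force": force on a finger pad.
Only numpy, scipy, OpenCV 4.12 (cv2) and the standard library are available. Lean on these libraries where they do the work, as an engineer would, in place of code of your own. Each camera call takes 0.05 s, during which the arm holds its last target. There are 200 camera calls.

## Working session

There is one attempt and no reset: what is moved stays moved. The work goes in short steps, Python scripts to look and compute and a tool call to move; the robot and the scene stay as the last step left them, time stands still between calls to the robot, and variables do not carry over. Pictures are saved under pics/ and viewed, at most 10 in all, crops included, and the job is handed in when it is done.

Besides the shell and the picture viewer there is one more tool, called after "Request:" as name([rows], argument=value, ...), one row to a line, values as JSON. drive_tool: Moves the arm, as the interface text tells. Its arguments: {"type":"object","properties":{"rows":{"type":"array"},"newtons":{"type":"number"}},"required":["rows"]}

```bash
mkdir -p pics; ls; python3 - <<'E'
from plant import sensors,cams,r
import cv2
s=sensors.get_state()
print(s, r.tip_reach)
for n in("side","top"):
    c=cams.capture(n); cv2.imwrite(f"pics/{n}0.png",c["pixels"][:,:,::-1]); print(n,c["intrinsics"],c["eye"],c["orientation"],[k for k in c])
E
```

```text
pics
{'time_s': 0.0, 'joints': array([-4.70351611e+01,  2.05922178e+01,  6.34306863e-01, -1.76002468e-02,
       -7.01340601e+01, -1.65101940e+01]), 'qd': array([-0.03232806, -0.03715981, -0.00081095,  0.03588375, -0.01236352,
       -0.07218929]), 'joint_torque': array([-4.91702815e-05, -5.82710302e+01,  2.93061322e+01,  6.99741170e+00,
        6.84738407e-03, -1.72221044e-04]), 'tcp_pos': array([ 0.30051606, -0.60392618,  0.24462578]), 'eef_rot': array([ 1.79907119e+02, -1.02759780e-02, -1.53551341e+02]), 'contact_force': array([0.16903364, 0.39849107, 0.05566009]), 'moment': array([ 0.01855155, -0.01050555, -0.00150103]), 'gripper_force': 0.0, 'gripper_width': 0.08757152214566029} 0.019
side [[513.90389294   0.         323.1009374 ]
 [  0.         513.90389294 201.45717527]
 [  0.           0.           1.        ]] [0.05433971 1.42153882 0.86904039] [  67.08480935   -1.24148727 -160.64891004] ['pixels', 'intrinsics', 'eye', 'orientation']
top [[515.52538603   0.         327.3609965 ]
 [  0.         515.52538603 195.79623642]
 [  0.           0.           1.        ]] [ 0.05902702 -0.21732198  1.76339731] [ 1.81115482e+01  2.84679201e-02 -7.54241409e+01] ['pixels', 'intrinsics', 'eye', 'orientation']
```

View pics/side0.png

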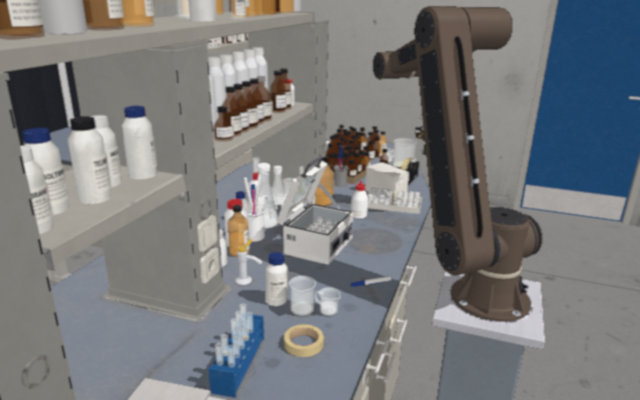

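View pics/top0.png

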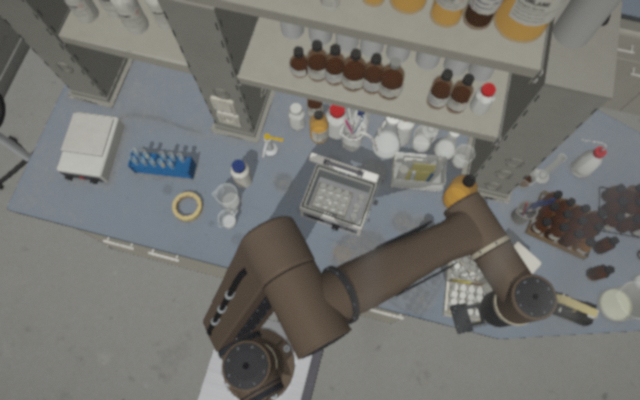

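The incubator is at about (340,195) in the top view and (320,230) in the side view, with the wash bottle in the side view at (360,200). I'll zoom in.

```bash
cat > h.py <<'E'
import numpy as np, cv2
from scipy.spatial.transform import Rotation as R
def cam(c,s=None):
    K=c["intrinsics"]
    if "eye" in c: return K,np.array(c["eye"]),R.from_euler('xyz',c["orientation"],degrees=True).as_matrix()
    T=np.array(c["T_tool_cam"]); Rt=R.from_euler('xyz',s["eef_rot"],degrees=True).as_matrix()
    return K,s["tcp_pos"]+Rt@T[:3,3],Rt@T[:3,:3]
def ray(C,uv):
    K,e,M=C; d=np.linalg.solve(K,[uv[0],uv[1],1.]); d=M@(d*[1,-1,-1]); return e,d/np.linalg.norm(d)
def onz(C,uv,z):
    e,d=ray(C,uv); return e+d*(z-e[2])/d[2]
def proj(C,p):
    K,e,M=C; q=M.T@(np.array(p)-e)*[1,-1,-1]; q=K@q; return q[:2]/q[2]
def tri(C1,a,C2,b):
    e1,d1=ray(C1,a);e2,d2=ray(C2,b)
    t=np.linalg.lstsq(np.c_[d1,-d2],e2-e1,rcond=None)[0]
    p,q=e1+d1*t[0],e2+d2*t[1]; return (p+q)/2,np.linalg.norm(p-q)
E
python3 - <<'E'
import cv2,numpy as np
a=cv2.imread("pics/side0.png")[150:280,250:410];b=cv2.imread("pics/top0.png")[135:265,270:430]
f=lambda i:cv2.resize(i,None,fx=3.6,fy=3.6,interpolation=cv2.INTER_CUBIC)
cv2.imwrite("pics/s1.png",cv2.resize(a,None,fx=4.5,fy=4.5,interpolation=3));cv2.imwrite("pics/t1.png",cv2.resize(b,None,fx=4.5,fy=4.5,interpolation=3))
E
```

```text
(no output)
```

View pics/s1.png

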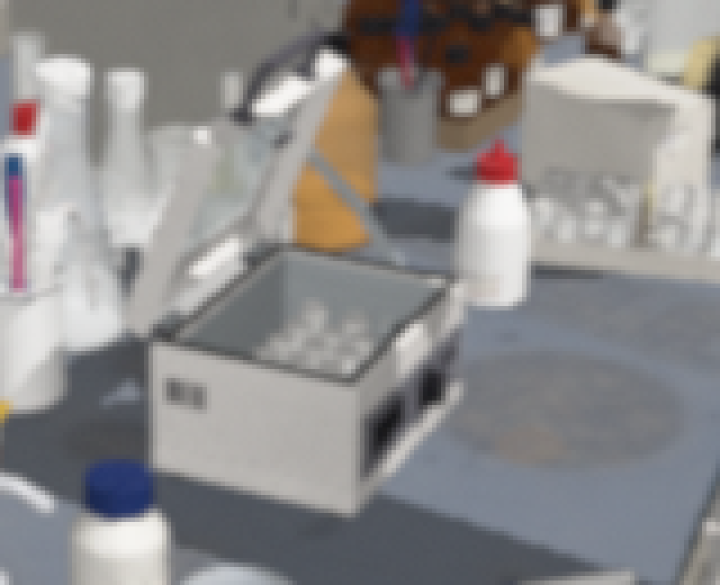

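View pics/t1.png

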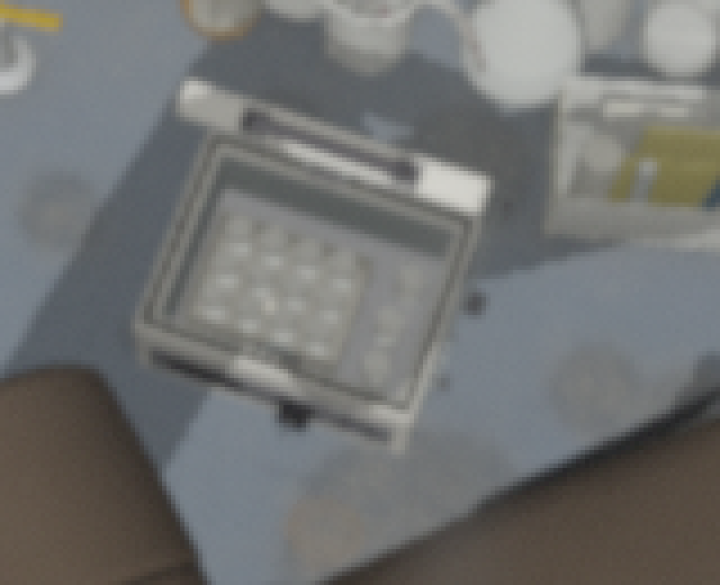

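The side crop shows the incubator's left-front vertical edge at (357,380)-(357,515), the left-back one at x≈151, and the wash bottle base at about (490,305). The top crop shows the rim's front corners at (138,325) and (412,408), the knuckle as a dark boss at (475,300), and the raised hood edge from (180,85) to (490,180).

```bash
python3 - <<'E'
from h import *
from plant import cams,sensors
S=cam(cams.capture("side"));T=cam(cams.capture("top"))
np.set_printoptions(precision=4,suppress=True)
s=lambda u,v:(250+u/4.5,150+v/4.5); t=lambda u,v:(270+u/4.5,135+v/4.5)
print("FL",tri(S,s(357,380),T,t(138,325)),onz(S,s(357,515),0),onz(S,s(357,380),.115),onz(T,t(138,325),.115))
print("BLbottom",onz(S,s(152,470),0),"FRtop",onz(T,t(412,408),.115))
print("FL,FR bottom top-view",onz(T,t(140,352),0),onz(T,t(400,447),0))
print("BLtop",onz(S,s(150,340),.115))
print("knuckle",onz(T,t(475,300),.148))
print("hood edge",onz(T,t(180,85),.28),onz(T,t(490,182),.28))
print("wash",onz(S,s(490,300),0.0),onz(S,s(498,150),.145))
E
```

```text
FL (array([ 0.5174, -0.0053,  0.1193]), np.float64(0.0013945501452567385)) [ 0.5179 -0.0185  0.    ] [ 0.5193 -0.0133  0.115 ] [ 0.5193 -0.0047  0.115 ]
BLbottom [ 0.6878 -0.026   0.    ] FRtop [ 0.5086 -0.2162  0.115 ]
FL,FR bottom top-view [0.5303 0.0027 0.    ] [ 0.507  -0.2144  0.    ]
BLtop [ 0.6854 -0.0188  0.115 ]
knuckle [ 0.5904 -0.2419  0.148 ]
hood edge [ 0.6475 -0.0077  0.28  ] [ 0.6317 -0.2309  0.28  ]
wash [ 0.53 -0.43  0.  ] [ 0.5303 -0.4308  0.145 ]
```

```bash
python3 - <<'E'
from h import *
from plant import cams,sensors
np.set_printoptions(precision=4,suppress=True)
S=cam(cams.capture("side"));T=cam(cams.capture("top"));w=cams.capture("wrist")
print(w["T_tool_cam"],w["intrinsics"])
def pl(C,a,b):
    e,d1=ray(C,a);_,d2=ray(C,b);n=np.cross(d1,d2);n/=np.linalg.norm(n);return n,n@e
n1,c1=pl(S,(195,177),(328,107));n2,c2=pl(T,(243,78),(497,136))
d=np.cross(n1,n2);d/=np.linalg.norm(d)
for y in(0,-.2,-.3):
    print("shelf",np.linalg.solve(np.array([n1,n2,[0,1,0]]),[c1,c2,y]))
E
```

```text
[[ 0.0002  0.9676  0.2526  0.0679]
 [ 1.     -0.0004  0.0009  0.0003]
 [ 0.001   0.2526 -0.9676 -0.1387]
 [ 0.      0.      0.      1.    ]] [[339.149    0.     321.1465]
 [  0.     339.149  196.3044]
 [  0.       0.       1.    ]]
shelf [0.8027 0.     0.3729]
shelf [ 0.8086 -0.2     0.3631]
shelf [ 0.8115 -0.3     0.3582]
```

Request:
drive_tool([
  {"x":-0.05,"y":0.028,"z":-0.02,"spin":0,"fingers":-1},
  {"x":-0.1,"y":0.056,"z":-0.035,"spin":-0.05,"fingers":-1},
  {"x":-0.15,"y":0.085,"z":-0.035,"spin":-0.1,"fingers":-1},
  {"x":-0.2,"y":0.113,"z":-0.035,"spin":-0.13,"fingers":-1},
  {"x":-0.25,"y":0.141,"z":-0.035,"spin":-0.13,"fingers":-1},
  {"x":-0.3,"y":0.17,"z":-0.035,"spin":-0.13,"fingers":-1},
  {"x":-0.341,"y":0.192,"z":-0.035,"spin":-0.13,"fingers":-1},
  {"x":-0.341,"y":0.192,"z":-0.035,"spin":-0.13,"fingers":-1},
  {"x":-0.341,"y":0.192,"z":-0.035,"spin":-0.13,"fingers":-1},
])

```text
time_s: 1.48
tcp_pos: [0.5204, -0.2804, 0.2805]
eef_rot: [180.0, -0.0, -146.0]
contact_force: [0.2, 0.5, -1.0]
gripper_width: 0.0037
gripper_force: 0.0
```

```bash
python3 - <<'E'
from h import *
from plant import cams,sensors
np.set_printoptions(precision=4,suppress=True)
s=sensors.get_state();w=cams.capture("wrist");print(s["time_s"],s["tcp_pos"],s["eef_rot"],s["contact_force"],s["gripper_width"])
C=cam(w,s)
print("knuckle pred",proj(C,(.594,-.242,.148)))
im=w["pixels"][:,:,::-1];cv2.imwrite("pics/w1.png",im)
cv2.imwrite("pics/w1b.png",cv2.resize(im,(800,500),interpolation=3))
E
```

```text
1.475 [ 0.5204 -0.2804  0.2805] [ 179.9963   -0.0119 -146.0448] [ 0.1713  0.4519 -0.9584] 0.003725409457751008
knuckle pred [310.5053 283.1922]
```

View pics/w1b.png

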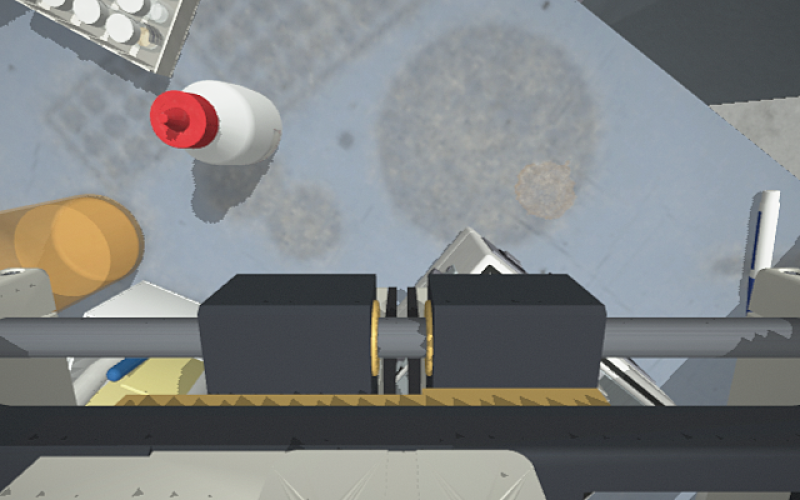

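The wrist picture shows the gripper hiding the stay, with only the incubator's front-right corner visible at (470,230); the camera looks from the front-right. I'll move over the knuckle, above the hood, for a clear view.

Request:
drive_tool([
  {"x":0,"y":0,"z":-0.02},
  {"x":-0.03,"y":-0.005,"z":-0.02},
  {"x":-0.055,"y":-0.01,"z":-0.02},
  {"x":-0.077,"y":-0.01,"z":-0.02},
  {"x":-0.077,"y":-0.01,"z":-0.02},
  {"x":-0.077,"y":-0.01,"z":-0.02},
])

```text
invalid input
```

```bash
python3 - <<'E'
from h import *
from plant import cams,sensors
np.set_printoptions(precision=4,suppress=True)
s=sensors.get_state();w=cams.capture("wrist");print(s["time_s"],s["tcp_pos"],s["eef_rot"],s["contact_force"])
C=cam(w,s); np.save("C2.npy",np.array([s["tcp_pos"],s["eef_rot"]]))
print("knuckle pred",proj(C,(.594,-.242,.148)))
im=w["pixels"][:,:,::-1];cv2.imwrite("pics/w2.png",im)
cv2.imwrite("pics/w2b.png",cv2.resize(im[60:260,170:470],(800,533),interpolation=3))
E
```

```text
1.525 [ 0.5201 -0.2809  0.2806] [ 179.9958   -0.0104 -146.1072] [-0.5286 -0.6559 -0.3946]
knuckle pred [310.8863 283.7379]
```

View pics/w2b.png

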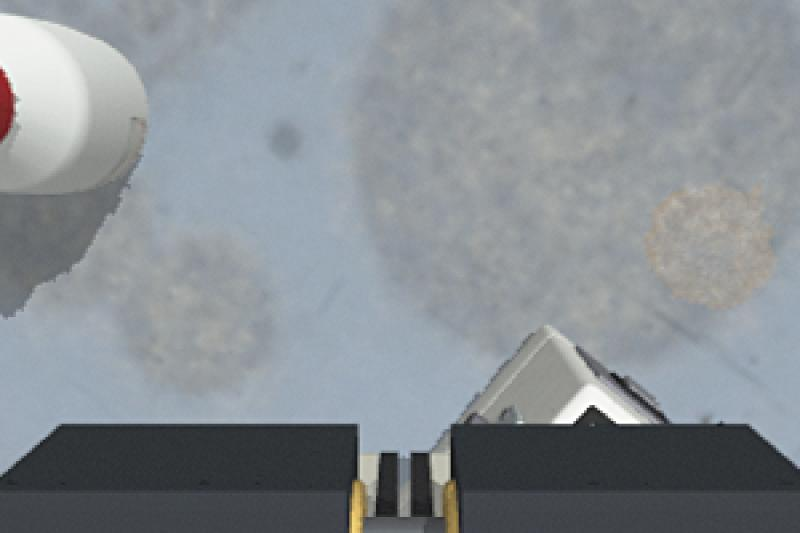

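The move was refused, probably because rows need all fields, so this shows the same view as before. I'll repeat it with complete rows.

Request:
drive_tool([
  {"x":0,"y":0,"z":-0.02,"spin":0,"fingers":-1},
  {"x":-0.03,"y":-0.005,"z":-0.02,"spin":0,"fingers":-1},
  {"x":-0.055,"y":-0.01,"z":-0.02,"spin":0,"fingers":-1},
  {"x":-0.077,"y":-0.01,"z":-0.02,"spin":0,"fingers":-1},
  {"x":-0.077,"y":-0.01,"z":-0.02,"spin":0,"fingers":-1},
  {"x":-0.077,"y":-0.01,"z":-0.02,"spin":0,"fingers":-1},
])

```text
time_s: 2.33
tcp_pos: [0.5895, -0.2461, 0.3004]
eef_rot: [180.0, -0.0, -146.1]
contact_force: [-0.6, 0.6, 0.1]
gripper_width: 0.0005
gripper_force: 0.0
```

```bash
python3 - <<'E'
from h import *
from plant import cams,sensors
np.set_printoptions(precision=4,suppress=True)
s=sensors.get_state();w=cams.capture("wrist");print(s["time_s"],s["tcp_pos"],s["eef_rot"],s["contact_force"])
C=cam(w,s); np.save("C2.npy",np.array([s["tcp_pos"],s["eef_rot"]]))
print("knuckle pred",proj(C,(.594,-.242,.148)))
im=w["pixels"][:,:,::-1];cv2.imwrite("pics/w2.png",im)
cv2.imwrite("pics/w2b.png",cv2.resize(im[60:260,170:470],(800,533),interpolation=3))
E
```

```text
2.325 [ 0.5895 -0.2461  0.3004] [ 179.985    -0.0204 -146.1104] [-0.6465  0.5577  0.1372]
knuckle pred [322.0242 194.0205]
```

View pics/w2b.png

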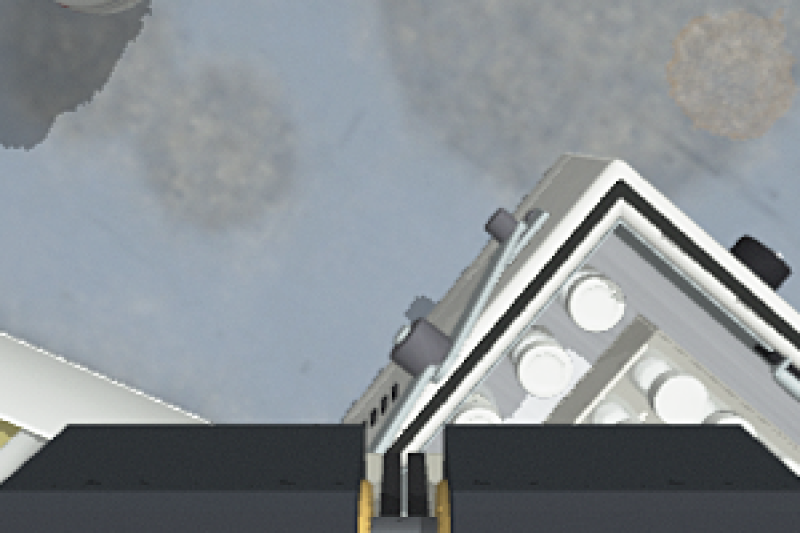

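The picture shows the stay clearly: the knuckle boss is centred at crop (421,347) with its outer end to the left. The links are on the inboard side at about (440,365), the lower pivot is at (500,225), and the rim's front-right corner is at (620,160).

```bash
python3 - <<'E'
from h import *
from plant import cams,sensors
np.set_printoptions(precision=4,suppress=True)
s=sensors.get_state();C=cam(cams.capture("wrist"),s);T=cam(cams.capture("top"))
p=lambda u,v:(170+u*.375,60+v*.375)
print("K",onz(C,p(421,347),.148),"FR",onz(C,p(620,160),.117),"pivot",onz(C,p(505,225),.09))
a,b=onz(C,p(800,310),.115),onz(C,p(620,160),.115);d=a-b;print("front edge yaw",np.degrees(np.arctan2(-d[0],d[1])))
a=onz(C,p(492,283),.115);d=a-b;print("right edge yaw",np.degrees(np.arctan2(d[1],d[0])))
from scipy.spatial.transform import Rotation as R
for yaw in(-3,):
  for ctr in ((.598,-.116),):
    M=R.from_euler('z',yaw,degrees=True).as_matrix()
    f=lambda q:np.array([*ctr,0])+M@np.array(q)
    for n,q in dict(K=(.007,-.126,.148),FR=(-.085,-.11,.117),hoodcorner=(.0246,-.11,.28),handle=(.0205,0,.3236)).items(): print(n,f(q),proj(C,f(q)),(proj(C,f(q))-[170,60])/.375, proj(T,f(q)))
E
```

```text
K [ 0.5881 -0.2397  0.148 ] FR [ 0.5    -0.2152  0.117 ] pivot [ 0.5412 -0.2313  0.09  ]
front edge yaw -3.9001406893990294
right edge yaw -11.260560284913506
K [ 0.5984 -0.2422  0.148 ] [319.0666 197.9786] [397.511  367.9429] [376.1927 199.4307]
FR [ 0.5074 -0.2214  0.117 ] [392.3637 122.9126] [592.9698 167.767 ] [363.0352 226.2439]
hoodcorner [ 0.6168 -0.2271  0.28  ] [321.6521 305.207 ] [404.4057 653.8853] [376.5991 179.5747]
handle [ 0.6185 -0.1171  0.3236] [521.767  482.7359] [ 938.0454 1127.2957] [342.2078 165.4202]
```

Request:
drive_tool([
  {"x":0.0215,"y":0.005,"z":0,"spin":0,"fingers":-1},
  {"x":0.0215,"y":0.005,"z":0.03,"spin":0,"fingers":-1},
  {"x":0.0215,"y":0.005,"z":0.06,"spin":0,"fingers":-1},
  {"x":0.0215,"y":0.005,"z":0.09,"spin":0,"fingers":-1},
  {"x":0.0215,"y":0.005,"z":0.11,"spin":0,"fingers":-1},
  {"x":0.0215,"y":0.005,"z":0.12,"spin":0,"fingers":-1},
  {"x":0.0215,"y":0.005,"z":0.12,"spin":0,"fingers":-1},
  {"x":0.0215,"y":0.005,"z":0.12,"spin":0,"fingers":-1},
])

```text
time_s: 3.48
tcp_pos: [0.5697, -0.2539, 0.1817]
eef_rot: [-179.9, 0.1, -146.1]
contact_force: [0.3, -0.7, 0.5]
gripper_width: 0.0004
gripper_force: 0.0
```

```bash
python3 - <<'E'
from h import *
from plant import cams,sensors
np.set_printoptions(precision=4,suppress=True)
s=sensors.get_state();w=cams.capture("wrist");t=cams.capture("top")["pixels"][:,:,::-1];print(s["time_s"],s["tcp_pos"],s["contact_force"])
im=w["pixels"][:,:,::-1];cv2.imwrite("pics/w3.png",im)
a=cv2.resize(im[140:340,170:470],(600,400),interpolation=3);b=cv2.resize(t[150:250,290:440],(300,200),interpolation=3)
o=np.zeros((600,600,3),np.uint8);o[:400]=a;o[400:,:300]=b;cv2.imwrite("pics/w3b.png",o)
E
```

```text
3.475 [ 0.5697 -0.2539  0.1817] [ 0.308  -0.6829  0.5055]
```

View pics/w3b.png

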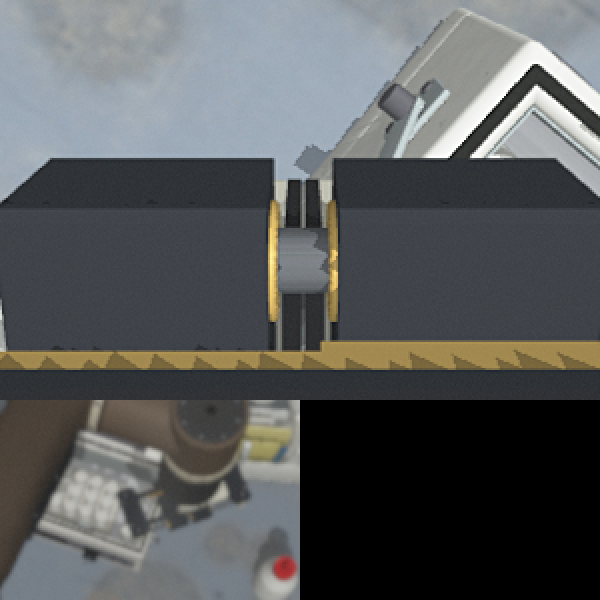

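The wrist view shows nothing in contact, with the stay's lower pivot at (395,100) and the incubator's right wall in view. I'll push in small steps while watching force.

Request:
drive_tool([
  {"x":-0.002,"y":-0.0015,"z":0.0025,"spin":0,"fingers":-1},
  {"x":-0.004,"y":-0.003,"z":0.005,"spin":0,"fingers":-1},
  {"x":-0.005,"y":-0.004,"z":0.006,"spin":0,"fingers":-1},
  {"x":-0.006,"y":-0.0045,"z":0.007,"spin":0,"fingers":-1},
  {"x":-0.007,"y":-0.0055,"z":0.008,"spin":0,"fingers":-1},
  {"x":-0.007,"y":-0.0055,"z":0.008,"spin":0,"fingers":-1},
])

```text
time_s: 4.32
tcp_pos: [0.5781, -0.2545, 0.1725]
eef_rot: [-180.0, -0.0, -146.1]
contact_force: [0.4, -1.1, 0.2]
gripper_width: 0.0004
gripper_force: 0.8
```

Request:
drive_tool([
  {"x":-0.001,"y":-0.001,"z":0.001,"spin":0,"fingers":-1},
  {"x":-0.002,"y":-0.0015,"z":0.0025,"spin":0,"fingers":-1},
  {"x":-0.003,"y":-0.0025,"z":0.0035,"spin":0,"fingers":-1},
  {"x":-0.003,"y":-0.0025,"z":0.0035,"spin":0,"fingers":-1},
])

```text
time_s: 4.82
tcp_pos: [0.5821, -0.2548, 0.1688]
eef_rot: [180.0, -0.0, -146.1]
contact_force: [-0.7, -2.0, 0.4]
gripper_width: 0.0008
gripper_force: 1.3
```

Request:
drive_tool([
  {"x":-0.001,"y":-0.001,"z":0.001,"spin":0,"fingers":-1},
  {"x":-0.002,"y":-0.0015,"z":0.0025,"spin":0,"fingers":-1},
  {"x":-0.003,"y":-0.0025,"z":0.0035,"spin":0,"fingers":-1},
  {"x":-0.003,"y":-0.0025,"z":0.0035,"spin":0,"fingers":-1},
])

```text
time_s: 5.32
tcp_pos: [0.5859, -0.2551, 0.1652]
eef_rot: [180.0, -0.0, -146.1]
contact_force: [-2.3, -3.1, -1.3]
gripper_width: 0.0005
gripper_force: 1.3
```

```bash
python3 - <<'E'
from h import *
from plant import cams,sensors
np.set_printoptions(precision=4,suppress=True)
F=[];M=[]
for i in range(6):
    s=sensors.get_state();F.append(s["contact_force"]);M.append(s["moment"]);w=cams.capture("wrist");
F=np.mean(F,0);M=np.mean(M,0);print(F,M,s["tcp_pos"])
print("min-norm lever",np.cross(F,M)/(F@F), "pitch",F@M/(F@F))
cv2.imwrite("pics/w4.png",w["pixels"][:,:,::-1])
E
```

```text
[-1.3467 -2.3054 -1.3775] [-0.7937  0.6186  0.0005] [ 0.5861 -0.2551  0.1655]
min-norm lever [ 0.0943  0.1212 -0.295 ] pitch -0.039668147932510854
```

Request:
drive_tool([
  {"x":-0.001,"y":-0.001,"z":0.001,"spin":0,"fingers":-1},
  {"x":-0.002,"y":-0.0015,"z":0.0025,"spin":0,"fingers":-1},
  {"x":-0.003,"y":-0.0025,"z":0.0035,"spin":0,"fingers":-1},
  {"x":-0.003,"y":-0.0025,"z":0.0035,"spin":0,"fingers":-1},
])

```text
time_s: 6.12
tcp_pos: [0.5898, -0.2555, 0.1619]
eef_rot: [180.0, -0.0, -146.1]
contact_force: [-1.9, -1.9, -1.0]
gripper_width: 0.0005
gripper_force: 1.3
```

```bash
python3 - <<'E'
from h import *
from plant import cams,sensors
np.set_printoptions(precision=4,suppress=True)
s=sensors.get_state();w=cams.capture("wrist");t=cams.capture("top")["pixels"][:,:,::-1];sd=cams.capture("side")["pixels"][:,:,::-1];print(s["time_s"],s["tcp_pos"],s["contact_force"],s["moment"])
im=w["pixels"][:,:,::-1]
o=np.zeros((600,800,3),np.uint8);o[:300,:450]=cv2.resize(im[140:340,170:470],(450,300),interpolation=3)
o[300:,:450]=cv2.resize(t[150:250,290:440],(450,300),interpolation=3)
o[:500,450:]=cv2.resize(sd[150:250,285:355],(350,500),interpolation=3);cv2.imwrite("pics/w5.png",o)
E
```

```text
6.125 [ 0.5898 -0.2555  0.1619] [-1.9486 -1.8854 -0.9887] [-0.6884  0.9047  0.01  ]
```

View pics/w5.png

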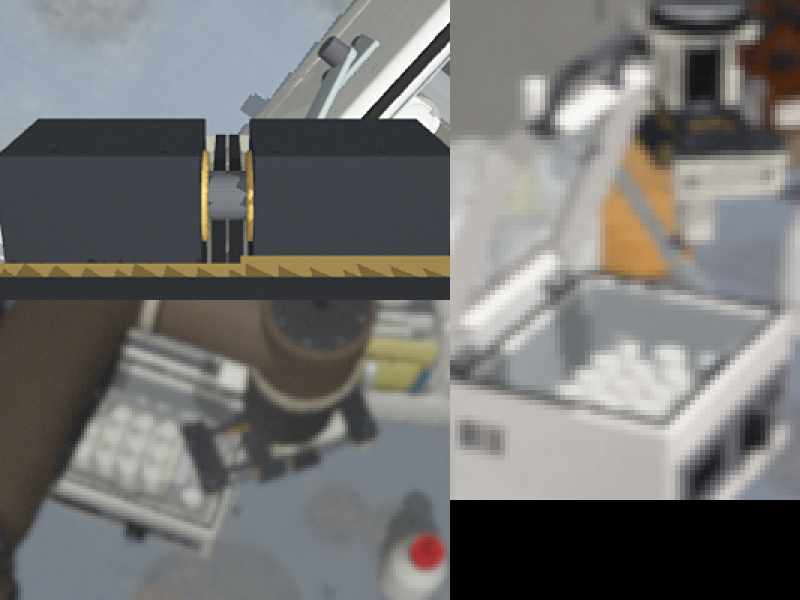

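The side panel shows the stay link still straight, from (620,180) to (700,285), with the fingertip at about (695,240) next to it. The wrist panel shows the lower pivot at (335,50). I'll triangulate the pivot to correct my knuckle estimate.

```bash
python3 - <<'E'
from h import *
from plant import cams,sensors
np.set_printoptions(precision=4,suppress=True)
w=cams.capture("wrist");S=cam(cams.capture("side"));s=sensors.get_state()
st=lambda p,y=-146.1:dict(tcp_pos=np.array(p),eef_rot=[180,0,y])
C2=cam(w,st([.5895,-.2461,.3004]));C3=cam(w,st([.5697,-.2539,.1817]));C5=cam(w,s)
a=(170+497*.375,60+225*.375);b=(170+396/2,140+100/2);c=(170+335/1.5,140+50/1.5)
for C,q in((C3,b),(C5,c)): print("pivot",tri(C2,a,C,q))
print([onz(C,q,.09) for C,q in((C2,a),(C3,b),(C5,c))])
# FR corner
print("FR",tri(C2,(402.5,120),C3,(170+540/2,140+40/2)))
tip=s["tcp_pos"]-[0,0,.019]
f=lambda q:((q[0]-285)*5+450,(q[1]-150)*5)
n=np.array([.83,.558,0]);u=np.array([.558,-.83,0])
for t in(-.021,.021): print("tip corner in picture",tip+n*.0095+u*t,f(proj(S,tip+n*.0095+u*t)))
for K in((.588,-.24,.148),(.592,-.239,.148)): print("K in picture",f(proj(S,K)))
E
```

```text
pivot (array([ 0.5427, -0.2323,  0.083 ]), np.float64(0.0017222328916034332))
pivot (array([ 0.542 , -0.2344,  0.0946]), np.float64(0.0019324899816128866))
[array([ 0.5431, -0.2338,  0.09  ]), array([ 0.5412, -0.2334,  0.09  ]), array([ 0.5412, -0.2331,  0.09  ])]
FR (array([ 0.4992, -0.2147,  0.1153]), np.float64(0.0015486399601332566))
tip corner in picture [ 0.586  -0.2327  0.143 ] (np.float64(682.515638067749), np.float64(247.97821311457483))
tip corner in picture [ 0.6094 -0.2676  0.143 ] (np.float64(667.5701565553129), np.float64(226.69496584054556))
K in picture (np.float64(683.2625352704733), np.float64(237.7774935647068))
K in picture (np.float64(677.6700272808733), np.float64(237.46691931449107))
```

Request:
drive_tool([
  {"x":0.01,"y":0.005,"z":-0.005,"spin":0,"fingers":-1},
  {"x":0.025,"y":0.008,"z":-0.02,"spin":0,"fingers":-1},
  {"x":0.025,"y":0.008,"z":-0.07,"spin":0,"fingers":-1},
  {"x":0.025,"y":0.008,"z":-0.12,"spin":0,"fingers":-1},
  {"x":0.025,"y":0.008,"z":-0.1385,"spin":0,"fingers":-1},
  {"x":-0.005,"y":0.008,"z":-0.1385,"spin":0,"fingers":-1},
  {"x":-0.005,"y":0.008,"z":-0.1385,"spin":0,"fingers":-1},
  {"x":-0.005,"y":0.008,"z":-0.1385,"spin":0,"fingers":-1},
])

```text
time_s: 7.38
tcp_pos: [0.5894, -0.2457, 0.3]
eef_rot: [180.0, -0.0, -146.1]
contact_force: [-0.4, -0.9, -0.6]
gripper_width: 0.0003
gripper_force: 0.0
```

```bash
python3 - <<'E'
from h import *
from plant import cams,sensors
np.set_printoptions(precision=4,suppress=True)
s=sensors.get_state();w=cams.capture("wrist");print(s["time_s"],s["tcp_pos"],s["eef_rot"],s["contact_force"])
im=np.ascontiguousarray(w["pixels"][:,:,::-1]);cv2.imwrite("pics/w6.png",im);a=cv2.imread("pics/w2.png")
for i in(a,im):
    print("boss px",i[190,327],i[190,325])
    b=i[170:215,290:360].astype(int);v=b.max(2);m=((v<125)&(v>45)&(b[:,:,2]>=b[:,:,0]-25)).astype(np.uint8)
    n,l,st,ce=cv2.connectedComponentsWithStats(m)
    for k in range(1,n):
        if st[k,4]>25: print(st[k]+[290,170,0,0,0],ce[k]+[290,170])
o=np.hstack([cv2.resize(i[130:230,300:400],(400,400),interpolation=3) for i in(a,im)]);cv2.imwrite("pics/w6b.png",o)
E
```

```text
7.375 [ 0.5894 -0.2457  0.3   ] [ 179.9533   -0.0359 -146.0617] [-0.4109 -0.8969 -0.5595]
boss px [124 117 118] [121 114 113]
[316 170  34  45 358] [328.5251 191.0559]
[329 177  31  38 146] [344.726  196.9726]
boss px [136 141 139] [103 103 103]
[308 170  39  45 331] [321.3897 196.2477]
[327 178  33  37 147] [344.6531 196.4898]
```

```bash
python3 - <<'E'
from h import *
from plant import cams,sensors
np.set_printoptions(precision=2,suppress=True)
w=cams.capture("wrist");s=sensors.get_state();C=cam(w,s)
K=np.array([.588,-.24,.148]);d=np.array([.728,-.051,-.68])
for t in(0,5,9,12,15,18,21): print(t,proj(C,K+d*t/1e3)-proj(C,K))
a,b=cv2.imread("pics/w2.png"),w["pixels"][:,:,::-1]
# template match of boss patch, and of a fixed patch (lower pivot) as reference
for n,(u,v,h) in dict(boss=(325,188,9),pivot=(357,144,8),vial=(393,171,10)).items():
    t=a[v-h:v+h+1,u-h:u+h+1];R_=b[v-30:v+31,u-30:u+31];m=cv2.matchTemplate(np.ascontiguousarray(R_),t,cv2.TM_CCOEFF_NORMED)
    _,mx,_,(x,y)=cv2.minMaxLoc(m);print(n,x+h-30,y+h-30,mx)
E
```

```text
0 [0. 0.]
5 [-2.59  2.24]
9 [-4.61  3.99]
12 [-6.1   5.27]
15 [-7.57  6.54]
18 [-9.01  7.79]
21 [-10.43   9.02]
boss -8 7 0.9082028269767761
pivot 0 0 0.923983633518219
vial 0 0 0.9516841173171997
```

The knuckle has moved about 16 mm, past dead centre and with bend about 0.4. Next I'll go above the handle with the fingers open across the bar.

Request:
drive_tool([
  {"x":0,"y":0,"z":-0.05,"spin":0,"fingers":-1},
  {"x":0,"y":0,"z":-0.1,"spin":0,"fingers":-1},
  {"x":-0.02,"y":0.02,"z":-0.1,"spin":-0.18,"fingers":1},
  {"x":-0.04,"y":0.04,"z":-0.1,"spin":-0.36,"fingers":1},
  {"x":-0.06,"y":0.06,"z":-0.1,"spin":-0.54,"fingers":1},
  {"x":-0.08,"y":0.08,"z":-0.1,"spin":-0.72,"fingers":1},
  {"x":-0.094,"y":0.095,"z":-0.1,"spin":-0.908,"fingers":1},
  {"x":-0.094,"y":0.095,"z":-0.1,"spin":-0.908,"fingers":1},
  {"x":-0.094,"y":0.095,"z":-0.1,"spin":-0.908,"fingers":1},
  {"x":-0.094,"y":0.095,"z":-0.1,"spin":-0.908,"fingers":1},
])

```text
time_s: 8.72
tcp_pos: [0.6143, -0.1155, 0.4005]
eef_rot: [180.0, -0.0, -94.2]
contact_force: [0.6, -0.6, -0.8]
gripper_width: 0.0749
gripper_force: 0.0
```

```bash
python3 - <<'E'
from h import *
from plant import cams,sensors
np.set_printoptions(precision=4,suppress=True)
s=sensors.get_state();w=cams.capture("wrist");print(s["time_s"],s["tcp_pos"],s["eef_rot"],s["contact_force"],s["gripper_width"])
im=w["pixels"][:,:,::-1]
C=cam(w,s)
for q in((.6115,-.1145,.3236),(.6085,-.17,.3236),(.6095,-.158,.322),(.608,-.2244,.28)): print(proj(C,q))
t=cams.capture("side")["pixels"][:,:,::-1]
o=np.hstack([cv2.resize(im,(480,300)),cv2.resize(t[140:240,280:380],(300,300),interpolation=3)]);cv2.imwrite("pics/w7.png",o)
E
```

```text
8.725 [ 0.6143 -0.1155  0.4005] [179.9932  -0.0054 -94.205 ] [ 0.5965 -0.5546 -0.7673] 0.0748948874839171
[325.1286 214.0659]
[323.6829 129.1724]
[323.4437 148.2153]
[318.5174  47.5741]
```

View pics/w7.png

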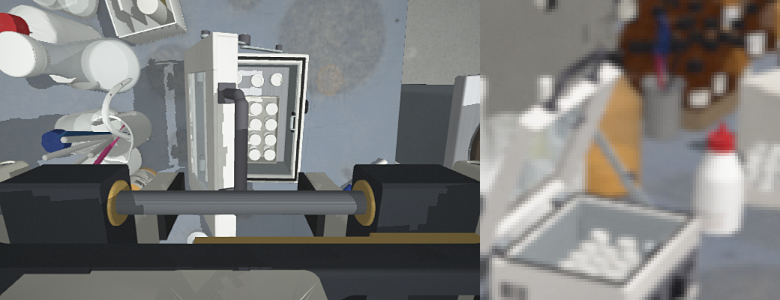

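The last picture shows the handle bar at px (321, 120–250), between the open fingers and within about 2 mm of the prediction. I'll descend with a forward bias, so closing draws the bar forward and folds the stay, then grip.

Request:
drive_tool([
  {"x":0,"y":0.009,"z":0.01,"spin":0,"fingers":1},
  {"x":0,"y":0.009,"z":0.03,"spin":0,"fingers":1},
  {"x":0,"y":0.009,"z":0.05,"spin":0,"fingers":1},
  {"x":0,"y":0.009,"z":0.065,"spin":0,"fingers":1},
  {"x":0,"y":0.009,"z":0.075,"spin":0,"fingers":1},
  {"x":0,"y":0.009,"z":0.075,"spin":0,"fingers":0.3},
  {"x":0,"y":0.009,"z":0.075,"spin":0,"fingers":-0.2},
  {"x":0,"y":0.009,"z":0.075,"spin":0,"fingers":-0.4},
], newtons=15)

```text
time_s: 9.82
tcp_pos: [0.6059, -0.1142, 0.3263]
eef_rot: [-179.9, 0.0, -94.1]
contact_force: [0.8, 0.4, 0.1]
gripper_width: 0.0632
gripper_force: 0.0
```

Request:
drive_tool([
  {"x":0,"y":0,"z":0,"spin":0,"fingers":-0.6},
  {"x":0,"y":0,"z":0,"spin":0,"fingers":-0.7},
  {"x":0,"y":0,"z":0,"spin":0,"fingers":-0.8},
  {"x":0,"y":0,"z":0,"spin":0,"fingers":-1},
  {"x":0,"y":0,"z":0,"spin":0,"fingers":-1},
  {"x":0,"y":0,"z":0,"spin":0,"fingers":-1},
  {"x":0,"y":0,"z":0,"spin":0,"fingers":-1},
], newtons=15)

```text
time_s: 10.7
tcp_pos: [0.6056, -0.1141, 0.3253]
eef_rot: [180.0, 0.0, -94.1]
contact_force: [3.6, 0.0, -3.0]
gripper_width: 0.011
gripper_force: 15.0
```

Request:
drive_tool([
  {"x":0,"y":0.004,"z":0.0015,"spin":0,"fingers":-1},
  {"x":0,"y":0.008,"z":0.003,"spin":0,"fingers":-1},
  {"x":0,"y":0.012,"z":0.0045,"spin":0,"fingers":-1},
  {"x":0,"y":0.0155,"z":0.006,"spin":0,"fingers":-1},
  {"x":0,"y":0.0205,"z":0.0085,"spin":0,"fingers":-1},
  {"x":0,"y":0.0255,"z":0.011,"spin":0,"fingers":-1},
  {"x":0,"y":0.03,"z":0.0135,"spin":0,"fingers":-1},
  {"x":0,"y":0.035,"z":0.016,"spin":0,"fingers":-1},
], newtons=25)

```text
time_s: 11.7
tcp_pos: [0.5706, -0.111, 0.3094]
eef_rot: [-180.0, 0.1, -94.1]
contact_force: [5.2, 2.7, -6.3]
gripper_width: 0.0112
gripper_force: 25.0
```

Request:
drive_tool([
  {"x":0,"y":0.004,"z":0.006,"spin":0,"fingers":-1},
  {"x":0,"y":0.0085,"z":0.009,"spin":0,"fingers":-1},
  {"x":0,"y":0.0135,"z":0.012,"spin":0,"fingers":-1},
  {"x":0,"y":0.018,"z":0.015,"spin":0,"fingers":-1},
  {"x":0,"y":0.022,"z":0.018,"spin":0,"fingers":-1},
  {"x":0,"y":0.0265,"z":0.0215,"spin":0,"fingers":-1},
  {"x":0,"y":0.031,"z":0.025,"spin":0,"fingers":-1},
  {"x":0,"y":0.035,"z":0.0285,"spin":0,"fingers":-1},
], newtons=25)

```text
time_s: 12.7
tcp_pos: [0.5352, -0.1081, 0.2819]
eef_rot: [-180.0, 0.1, -94.0]
contact_force: [0.1, 8.4, 3.1]
gripper_width: 0.011
gripper_force: 25.1
```

Request:
drive_tool([
  {"x":-0.001,"y":0.004,"z":0.0035,"spin":0.01,"fingers":-1},
  {"x":-0.002,"y":0.008,"z":0.0075,"spin":0.02,"fingers":-1},
  {"x":-0.003,"y":0.012,"z":0.0115,"spin":0.03,"fingers":-1},
  {"x":-0.0035,"y":0.0155,"z":0.015,"spin":0.03,"fingers":-1},
  {"x":-0.004,"y":0.019,"z":0.019,"spin":0.03,"fingers":-1},
  {"x":-0.004,"y":0.0225,"z":0.0235,"spin":0.03,"fingers":-1},
  {"x":-0.0045,"y":0.026,"z":0.0275,"spin":0.03,"fingers":-1},
  {"x":-0.0045,"y":0.0295,"z":0.032,"spin":0.03,"fingers":-1},
], newtons=25)

```text
time_s: 13.7
tcp_pos: [0.5057, -0.1047, 0.2489]
eef_rot: [179.9, -0.2, -95.8]
contact_force: [-0.2, -8.9, -0.9]
gripper_width: 0.0106
gripper_force: 24.9
```

Request:
drive_tool([
  {"x":0.001,"y":0.003,"z":0.004,"spin":0,"fingers":-1},
  {"x":0.002,"y":0.006,"z":0.009,"spin":0,"fingers":-1},
  {"x":0.0025,"y":0.009,"z":0.0135,"spin":0,"fingers":-1},
  {"x":0.0025,"y":0.012,"z":0.018,"spin":0,"fingers":-1},
  {"x":0.0025,"y":0.015,"z":0.0225,"spin":0,"fingers":-1},
  {"x":0.0025,"y":0.0175,"z":0.0275,"spin":0,"fingers":-1},
  {"x":0.0025,"y":0.02,"z":0.032,"spin":0,"fingers":-1},
  {"x":0.0025,"y":0.0225,"z":0.037,"spin":0,"fingers":-1},
], newtons=25)

```text
time_s: 14.7
tcp_pos: [0.4843, -0.1028, 0.2118]
eef_rot: [-180.0, 0.0, -95.8]
contact_force: [2.1, -1.8, -2.1]
gripper_width: 0.011
gripper_force: 25.0
```

Request:
drive_tool([
  {"x":0,"y":0.0015,"z":0.005,"spin":0,"fingers":-1},
  {"x":0,"y":0.0035,"z":0.01,"spin":0,"fingers":-1},
  {"x":0,"y":0.0055,"z":0.015,"spin":0,"fingers":-1},
  {"x":0,"y":0.0075,"z":0.02,"spin":0,"fingers":-1},
  {"x":0,"y":0.0095,"z":0.025,"spin":0,"fingers":-1},
  {"x":0,"y":0.011,"z":0.0305,"spin":0,"fingers":-1},
  {"x":0,"y":0.0125,"z":0.0355,"spin":0,"fingers":-1},
  {"x":0,"y":0.014,"z":0.0405,"spin":0,"fingers":-1},
], newtons=25)

```text
time_s: 15.7
tcp_pos: [0.4703, -0.1014, 0.1713]
eef_rot: [-180.0, -0.0, -95.8]
contact_force: [1.6, -0.5, -1.5]
gripper_width: 0.0113
gripper_force: 25.0
```

Request:
drive_tool([
  {"x":0,"y":0.001,"z":0.004,"spin":0,"fingers":-1},
  {"x":0,"y":0.002,"z":0.008,"spin":0,"fingers":-1},
  {"x":0,"y":0.0025,"z":0.012,"spin":0,"fingers":-1},
  {"x":0,"y":0.003,"z":0.016,"spin":0,"fingers":-1},
  {"x":0,"y":0.0035,"z":0.02,"spin":0,"fingers":-1},
  {"x":0,"y":0.004,"z":0.0225,"spin":0,"fingers":-1},
  {"x":0,"y":0.0045,"z":0.025,"spin":0,"fingers":-1},
], newtons=25)

```text
time_s: 16.58
tcp_pos: [0.4659, -0.101, 0.1468]
eef_rot: [-180.0, -0.0, -95.8]
contact_force: [-0.0, 0.7, 9.3]
gripper_width: 0.0113
gripper_force: 25.0
```

Request:
drive_tool([
  {"x":0,"y":0,"z":0,"spin":0,"fingers":-1},
  {"x":0,"y":0,"z":0,"spin":0,"fingers":-1},
  {"x":0,"y":0,"z":0.0015,"spin":0,"fingers":-1},
  {"x":0,"y":0.0005,"z":0.003,"spin":0,"fingers":-1},
  {"x":0,"y":0.0005,"z":0.0045,"spin":0,"fingers":-1},
  {"x":0,"y":0.0005,"z":0.006,"spin":0,"fingers":-1},
], newtons=55)

```text
time_s: 17.32
tcp_pos: [0.4652, -0.1009, 0.1405]
eef_rot: [-180.0, 0.0, -95.8]
contact_force: [2.8, -2.2, 0.4]
gripper_width: 0.0106
gripper_force: 55.0
```

Request:
drive_tool([
  {"x":0,"y":0,"z":0.002,"spin":0,"fingers":-1},
  {"x":0,"y":0,"z":0.004,"spin":0,"fingers":-1},
  {"x":0,"y":0,"z":0.006,"spin":0,"fingers":-1},
  {"x":0,"y":0,"z":0.008,"spin":0,"fingers":-1},
], newtons=55)

```text
time_s: 17.82
tcp_pos: [0.4648, -0.1009, 0.1334]
eef_rot: [179.9, -0.0, -95.8]
contact_force: [-8.8, 3.7, 27.1]
gripper_width: 0.0103
gripper_force: 55.0
```

Request:
drive_tool([
  {"x":0,"y":0,"z":-0.001,"spin":0,"fingers":-1},
  {"x":0,"y":0,"z":-0.001,"spin":0,"fingers":-0.4},
  {"x":0,"y":0,"z":-0.001,"spin":0,"fingers":-0.4},
  {"x":0,"y":0,"z":-0.001,"spin":0,"fingers":-0.4},
  {"x":0,"y":0,"z":-0.001,"spin":0,"fingers":-0.4},
  {"x":0,"y":0,"z":-0.01,"spin":0,"fingers":-0.4},
  {"x":0,"y":0,"z":-0.03,"spin":0,"fingers":-0.4},
  {"x":0,"y":0,"z":-0.07,"spin":0,"fingers":-0.4},
  {"x":0,"y":0,"z":-0.11,"spin":0,"fingers":-0.4},
])

```text
time_s: 18.95
tcp_pos: [0.4649, -0.101, 0.2443]
eef_rot: [180.0, -0.0, -95.8]
contact_force: [0.3, 0.5, -0.3]
gripper_width: 0.0267
gripper_force: 0.0
```

```bash
python3 - <<'E'
from h import *
from plant import cams,sensors
np.set_printoptions(precision=4,suppress=True)
s=sensors.get_state();w=cams.capture("wrist");print(s["time_s"],s["tcp_pos"],s["contact_force"],s["gripper_width"])
im=w["pixels"][:,:,::-1];cv2.imwrite("pics/w8.png",im);C=cam(w,s)
# bar and hood edge along the image row through the right half of the bar; expected pixels if shut / at 0.066
for th in(0,.066):
    a=th+.0553
    for n,(x,z) in dict(bar=(.680-.2173*np.cos(a),.117+.2173*np.sin(a)),edge=(.680-.1768*np.cos(th+.142),.117+.1768*np.sin(th+.142))).items():
        for y in(-.14,-.16): print(th,n,y,proj(C,(x,y,z)))
g=cv2.cvtColor(np.ascontiguousarray(im),6)
for v in range(60,200,20): print(v,[int(i) for i in g[v,240:420:6]])
S=cam(cams.capture("side"));print(cams.capture("side")["pixels"].shape)
E
```

```text
18.95 [ 0.4649 -0.101   0.2443] [ 0.3222  0.5451 -0.337 ] 0.026735834769584375
0 bar -0.14 [318.0648 147.6021]
0 bar -0.16 [315.2509 120.2861]
0 edge -0.14 [259.3042 155.6024]
0 edge -0.16 [255.1107 127.128 ]
0.066 bar -0.14 [316.0867 150.0616]
0.066 bar -0.16 [313.0649 121.19  ]
0.066 edge -0.14 [253.3469 158.1906]
0.066 edge -0.16 [248.8154 128.3762]
60 [231, 231, 232, 129, 153, 153, 129, 129, 133, 135, 133, 133, 128, 131, 130, 134, 140, 137, 135, 133, 127, 132, 139, 137, 135, 131, 125, 126, 128, 126]
80 [231, 230, 232, 178, 153, 100, 80, 131, 138, 135, 139, 136, 130, 133, 128, 138, 133, 140, 131, 134, 149, 135, 128, 129, 127, 129, 122, 126, 130, 131]
100 [230, 231, 232, 227, 158, 139, 90, 137, 130, 128, 130, 136, 127, 133, 126, 139, 135, 138, 139, 135, 136, 142, 128, 139, 139, 136, 135, 134, 136, 143]
120 [232, 233, 231, 232, 104, 97, 98, 98, 101, 99, 100, 100, 102, 129, 124, 136, 142, 137, 138, 138, 134, 126, 131, 132, 135, 140, 141, 142, 140, 140]
140 [232, 233, 234, 233, 168, 148, 30, 149, 149, 143, 142, 143, 135, 94, 106, 151, 150, 145, 139, 145, 141, 146, 145, 142, 142, 140, 142, 144, 142, 142]
160 [233, 234, 233, 234, 169, 161, 28, 35, 41, 105, 146, 146, 143, 90, 105, 150, 144, 147, 142, 144, 143, 144, 146, 149, 145, 146, 144, 142, 144, 144]
180 [176, 175, 174, 174, 112, 129, 79, 134, 146, 147, 146, 145, 151, 91, 103, 149, 144, 143, 144, 144, 144, 145, 143, 144, 144, 146, 146, 149, 147, 144]
(400, 640, 3)
```

Request:
drive_tool([
  {"x":0,"y":-0.025,"z":0,"spin":0,"fingers":-1},
  {"x":0,"y":-0.052,"z":0,"spin":0,"fingers":-1},
  {"x":0,"y":-0.052,"z":0.03,"spin":0,"fingers":-1},
  {"x":0,"y":-0.052,"z":0.06,"spin":0,"fingers":-1},
  {"x":0,"y":-0.052,"z":0.07,"spin":0,"fingers":-1},
  {"x":0,"y":-0.052,"z":0.075,"spin":0,"fingers":-1},
  {"x":0,"y":-0.052,"z":0.079,"spin":0,"fingers":-1},
  {"x":0,"y":-0.052,"z":0.079,"spin":0,"fingers":-1},
])

```text
time_s: 20.1
tcp_pos: [0.5171, -0.1061, 0.1641]
eef_rot: [-180.0, 0.0, -95.8]
contact_force: [1.3, -0.6, -0.3]
gripper_width: 0.0009
gripper_force: 0.0
```

Request:
drive_tool([
  {"x":0,"y":0,"z":0.001,"spin":0,"fingers":-1},
  {"x":0,"y":0,"z":0.002,"spin":0,"fingers":-1},
  {"x":0,"y":0,"z":0.003,"spin":0,"fingers":-1},
  {"x":0,"y":0,"z":0.003,"spin":0,"fingers":-1},
])

```text
time_s: 20.6
tcp_pos: [0.5169, -0.1062, 0.1613]
eef_rot: [-180.0, -0.0, -95.8]
contact_force: [-1.8, 1.3, 5.3]
gripper_width: 0.0002
gripper_force: 2.9
```

The fingertips meet the hood top at z≈0.142, which is the shut height. I'll give one firm press to confirm, then retreat.

Request:
drive_tool([
  {"x":0,"y":0,"z":0.001,"spin":0,"fingers":-1},
  {"x":0,"y":0,"z":0.002,"spin":0,"fingers":-1},
  {"x":0,"y":0,"z":0.0025,"spin":0,"fingers":-1},
  {"x":0,"y":0,"z":0.0025,"spin":0,"fingers":-1},
])

```text
time_s: 21.1
tcp_pos: [0.517, -0.1062, 0.1611]
eef_rot: [-179.9, -0.0, -95.7]
contact_force: [-10.4, 5.3, 26.3]
gripper_width: 0.0004
gripper_force: 12.9
```

Request:
drive_tool([
  {"x":0,"y":0,"z":-0.005,"spin":0,"fingers":-1},
  {"x":0,"y":0,"z":-0.04,"spin":0,"fingers":-1},
  {"x":0,"y":0,"z":-0.08,"spin":0,"fingers":-1},
  {"x":0,"y":0,"z":-0.12,"spin":0,"fingers":-1},
  {"x":0,"y":0,"z":-0.14,"spin":0,"fingers":-1},
  {"x":0,"y":0,"z":-0.14,"spin":0,"fingers":-1},
])

```text
time_s: 21.85
tcp_pos: [0.5176, -0.1062, 0.2996]
eef_rot: [-179.8, 0.0, -95.8]
contact_force: [0.0, -0.0, -1.2]
gripper_width: 0.0005
gripper_force: 0.0
```

```bash
python3 -c "
from plant import r
print(r.close_job())"
```

```text
the job is handed in; nothing more can be done
None
```

The stay was broken with the hood still up, the hood was lowered in the gripper, and it is now shut: it stopped solidly at the 142 mm shut height under 26 N. I never touched the other items, but took no closing picture of them. The job is handed in at about 22 s, and the verdict was not shown.

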